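# Free a casting stuck in the finishing box and stand it on the tray

## Task

A casting tree has fallen into the front corner of the bench finishing box and its crowns are caught under the corner plate. Reach under the lid's front edge, push the sprung safety catch aside while you lift, open the lid, work the casting out of the corner and set it down upright on its round foot on the steel tray without dropping it. Then close the lid until the catch snaps back over it, and leave everything else standing where it is.

Things in the scene. Friction and masses are not known exactly. Their poses are not given: they have to be found in the camera images.
- finishing_box: cream sheet-steel box with a hinged clear lid, 200 (x) by 280 (y) by 116 mm high, fixed. Origin: centre of its underside; its front (-x, where one works) faces the robot's right; x points to its back, where the lid is hinged, y to its own left (toward the robot), z up. Walls 4 mm, inner floor at z = 20, rim at z = 116 mm. A 12 mm air nozzle sticks 30 mm out of the back wall inside at y = -75, z = 75 mm.
- slot_sill (a point): middle of the sill of the hand slot in the front wall, on the wall's outer face (box x = -100, z = 44 mm); box axes. The slot runs 75 mm to either side and is open from the sill up to the lid, whose edge overhangs it. One reaches in here under the lid.
- corner_plate (a point): the inner front left corner of the box, level with the underside of the corner plate (box x = -96, y = 136, z = 110 mm); box axes. Each inner corner is closed at the top by such a plate, 6 mm thick, whose edge crosses the corner at 45 degrees, 24 mm from this point along the diagonal.
- lid (a joint): the lid, rad: 0 shut, grows as its front edge rises, stop at 1.6. Hinge line along y at box x = 104, z = 118 mm. Aluminium frame 8 mm thick with a clear pane, 288 mm wide, reaching 222 mm from the hinge, 18 mm past the front wall. 0.45 kg; a stiff hinge (0.75 N m) holds it wherever it is left; about 6 N at the edge lift it. The catch keeps it under 0.01 rad.
- lid_lip (a point): point on the lid: middle of its front edge, on the underside, 222 mm from the hinge; box axes when shut, turning with the lid. The lid's flat underside is the plane through this point and the hinge line.
- lid_hinge (a point): point on the lid's hinge line, in the middle, level with the lid's underside; axes turn with the lid.
- catch (a joint): the sprung safety catch, rad: 0 at rest, hooked over the striker under the lid; grows to 0.36 as its tab is pushed toward the box's -y side. From 0.13 on the lid is free, and it must be held so until the lid has risen 0.1 rad. Pivot along x at box y = 0, z = 34 mm. The push at mid-tab is 2 N at rest, 4 N at 0.25 rad. Let go, it springs back.
- catch_tab (a point): middle of the catch's steel tab, hidden under the lid's front edge: an upright plate 4 mm thick (y) and 34 mm deep (box x from -114 to -80 mm), from z = 52 to 94 mm at rest; push on its +y face with a finger reaching in under the lid's edge.
- catch_hook (a point): the nose of the catch, over the striker. The striker is a 5 mm steel bar hanging under the lid, at box x from -90 to -68, y from 3 to 8 mm, its lower side at z = 92 mm when shut. A lid pressed down cams the nose aside, and it snaps back over the striker at the end (under 10 N at the lid's edge).
- casting: the stuck casting: steel-grey, 100 mm long, 0.11 to 0.2 kg. Origin: centre of the underside of its round foot; z runs along the stem to the crowns. Foot 40 mm across, tapering to the stem at z = 18; stem 14 mm across, free from z = 18 to 82; four crowns at z = 82 to 100 mm, 31 mm across. It leans about 42 degrees from level, foot on the box's floor, crowns in the front left corner under the plate.
- casting_grip (a point): a good point to hold the casting: on its stem's axis, 36 mm above the foot; casting axes. The corner plate stops it being lifted straight up: draw it level about 45 mm toward the middle of the box first.
- tray: flat steel tray on the bench to the robot's right, before the box, beside a low vibrating table with a black rubber top that stands nearer or farther than it; 200 (x) by 140 (y) mm, rim 12 mm high, walls and floor 3 mm. Origin: centre of its underside. Its outer end (x above 40 mm) holds two finished castings; the rest is free.
- crown_a: finished single-crown casting standing on the tray, 32 mm foot, 52 mm high; origin under its foot. Leave it.
- crown_b: finished three-crown casting standing on the tray, 34 mm foot, 60 mm high; origin under its foot. Leave it.
- brush: bench brush 130 mm long lying on the floor of the box, at the back right. Leave it.
- paste_jar: low white jar, 52 mm across, 36 mm high, on the bench behind the box. Leave it.
- spatula: spatula 180 mm long lying on the bench before the box. Leave it.
- polish_bottle: white bottle, 60 mm across, 150 mm high, on the bench behind the box. Leave it.
- mixing_bowl: dark rubber bowl, 116 mm across, 60 mm high, on the bench behind the box. Leave it.
Mind the look-alikes: they are no part of the job. Of the things that look like the tray, the middle-sized one is meant.

How it is judged:
By the outcome, as a careful person would: the job done as asked, in the order asked, and still so for the second after the job is handed in, with the robot touching nothing.
It also fails if it takes over 72 s, if anything falls off the work surface, if the arm or the gripper's body presses on something with over 40 N, if the wrist force passes 120 N, or if a joint passes its speed limit or range.

## Robot

A 7-joint arm with a two-finger parallel gripper is mounted at the origin on the work surface. World frame = base frame: x ahead of the robot, y to its left, z up, the work surface at z = 0. Lengths are in m, angles in rad, forces in N, time in s.
With the tool pointing down it reaches from about 0.425 to 0.875 m from the base axis. Payload 8.4 kg.
Tool frame: the origin (TCP) lies at the centre of the arm's flange, where the gripper is bolted on; the fingertips stand 173 mm ahead of it and the grasp point (between the pads) lies 155 mm ahead of it; z points along the fingers, y is the line along which they close (so a half turn about z gives the same grasp; the last joint's range is limited). The gripper opens to 85 mm and grips with 20 to 120 N. Pads are 22 mm wide; open, the fingers measure 114 mm over their backs; the gripper's body (76 mm by 85 mm) begins 54 mm behind the grasp point. The pads swing forward as they close: fully open they stand 13 mm farther back than shut.
Start: joints at [1.037, 0.333, 0.04, 1.465, -0.013, 1.343, -0.059], TCP at [0.274, -0.59, 0.405] pointing down, gripper open.
Joint ranges: [-2.58, 2.58], [-0.38, 2.09], [-1.3, 1.39], [0.25, 2.4], [-1.5, 4.64], [0.08, 2.09], [-2.65, 2.65]. Speed limits (rad/s): [2.22, 2.22, 2.79, 2.79, 3.14, 3.14, 3.14].

## Interface

Orientations are given as a unit quaternion [w, x, y, z].
In Python, from cell import readout, imaging, ticket gives the robot as it stands. The module is installed in compiled form; this text tells all that it offers.
- The arm moves only by the tool move_arm, never from a script. Its argument "commands" is a list of rows, each a list of 7 numbers: the turn, a rotation vector about the world's x, y, z as a fraction of full scale, then the shift along the world's x, y, z as a fraction of full scale, then the gripper command: -1 is shut, 1 is fully open, values between are in proportion. In form: [[ax, ay, az, x, y, z, claw], ...]. A call has 1 to 8 rows; each row shifts and turns the commanded pose from where the row before left it; what a row does not reach is not made up. Full scale, the value 1, is 100 mm for a shift and 2 pi rad for a turn. A row lasts 1/8 s, in which the tool goes at most 62.5 mm and 10.7 degrees, less where a joint would pass 70% of its speed; a pose out of reach is approached as far as the arm can. A call with a number of a shift or a turn outside -1 to 1 is refused whole. A call with a gripper value outside its range is refused whole. The fingers move at their own pace and stop on an object; the grip force is fixed at half the most. Time passes only in rows, so rows that do not move let the fingers close. It gives the time, the measured TCP pose, the force, the opening and the grip force at its end, in the units of the state.
- readout.state(): the state, without advancing time (a new reading comes with each control period).
- imaging.read_camera(name): name is "side" or "top" or "wrist"; returns the picture (400x640x3 uint8, red, green, blue); there is no depth.
- imaging.camera_info(name): a dict with "K" (3x3 intrinsics, pixels), "dist" ([k1, k2, p1, p2, k3] as OpenCV has them; the pictures are not rectified), "world_from_camera" (4x4, takes a point from camera to world coordinates). Camera axes: x right, y down, z forward; pixel columns grow to the right and rows downward; lengths in m; the calibration is good to about 2 mm. A picture is of the moment at which its call begins: read the wrist's pose just before it. camera_info takes no time and is no camera call; for the wrist camera it gives the pose at the moment of the call.
- ticket.close_job(): hands the job in; it is judged then, once.
The state is a dict: "t": time; "joints": joint angles; "dq": joint speeds; "joint_efforts": joint torques, N m; "tcp_pos": TCP position; "orientation": TCP orientation; "wrist_force": force on the tool from outside, world axes, zero at the start; "torque": the same for the moment, N m; "grip_width": opening from 0.0 (shut) to 1.0 (fully open); "grip_force": force on a finger pad.
Only numpy, scipy, OpenCV 4.12 (cv2) and the standard library are available. Lean on these libraries where they do the work, as an engineer would, in place of code of your own. Each camera call takes 0.05 s, during which the arm holds its last target. There are 200 camera calls.

## Working session

There is one attempt and no reset: what is moved stays moved. The work goes in short steps, Python scripts to look and compute and a tool call to move; the robot and the scene stay as the last step left them, time stands still between calls to the robot, and variables do not carry over. Pictures are saved under pics/ and viewed, at most 10 in all, crops included, and the job is handed in when it is done.

Besides the shell and the picture viewer there is one more tool, called after "Call:" by a JSON object that holds its "name" and its "arguments". move_arm: Moves the arm, as the interface text tells. Its arguments: {"type":"object","properties":{"commands":{"type":"array"}},"required":["commands"]}

```bash
mkdir -p pics
python3 - <<'E'
from cell import readout, imaging
import cv2, numpy as np
np.set_printoptions(precision=4,suppress=True)
s=readout.state(); print(s)
for n in ("top","side","wrist"):
    i=imaging.camera_info(n); print(n,i["K"],i["dist"],i["world_from_camera"])
    p=imaging.read_camera(n); cv2.imwrite(f"pics/{n}0.png",p[:,:,::-1])
E
```

```text
{'t': 0.0, 'joints': array([ 1.0368,  0.3339,  0.0399,  1.4663, -0.0134,  1.3433, -0.0585]), 'dq': array([-0.0005,  0.0008,  0.0005,  0.0001, -0.0008,  0.0014, -0.0014]), 'joint_efforts': array([ -0.002 , -65.8557,   1.3648, -40.5556,   0.0168,   0.0126,
         0.    ]), 'tcp_pos': array([ 0.2737, -0.5894,  0.4038]), 'orientation': array([-0.0008,  0.9765,  0.2157, -0.0002]), 'wrist_force': array([0.7887, 0.2443, 0.4418]), 'torque': array([ 0.0666, -0.0036, -0.0065]), 'grip_force': 0.0, 'grip_width': 0.9987074775606465}
top [[453.8881   0.     313.3975]
 [  0.     453.8881 200.2679]
 [  0.       0.       1.    ]] [-0.1164  0.      0.      0.      0.    ] [[-0.027  -0.9843  0.1747  0.1909]
 [-0.9996  0.025  -0.0135 -0.0911]
 [ 0.0089 -0.175  -0.9845  1.5567]
 [ 0.      0.      0.      1.    ]]
side [[376.4444   0.     322.6516]
 [  0.     376.4444 197.0481]
 [  0.       0.       1.    ]] [-0.0007  0.      0.      0.      0.    ] [[-0.8943 -0.3054  0.327   0.0632]
 [-0.4471  0.5831 -0.6783  0.6904]
 [ 0.0165 -0.7528 -0.6581  0.8791]
 [ 0.      0.      0.      1.    ]]
wrist [[290.4019   0.     325.5861]
 [  0.     290.4019 202.2105]
 [  0.       0.       1.    ]] [-0.0536  0.      0.      0.      0.    ] [[ 0.4214 -0.8675 -0.2645  0.3414]
 [-0.9069 -0.4036 -0.1209 -0.5585]
 [-0.0019  0.2908 -0.9568  0.3736]
 [ 0.      0.      0.      1.    ]]
```

View pics/top0.png

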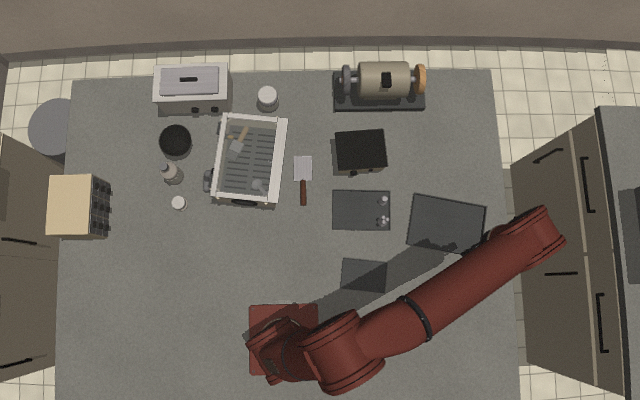

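View pics/side0.png

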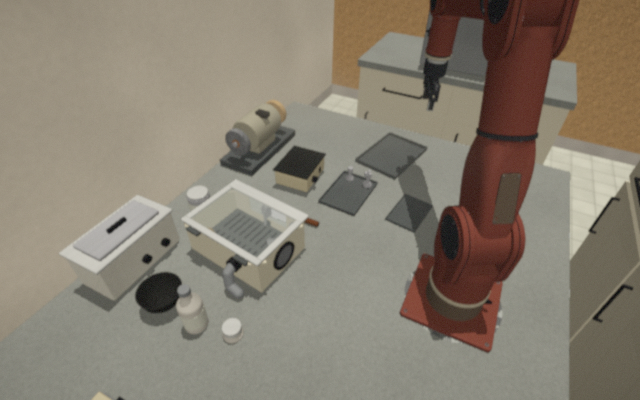

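```bash
cat > h.py <<'E'
import numpy as np, cv2
from cell import readout, imaging
from scipy.spatial.transform import Rotation as R
np.set_printoptions(precision=4,suppress=True)
def ray(i,uv):
    n=cv2.undistortPoints(np.array(uv,float).reshape(-1,1,2),i["K"],np.array(i["dist"])).reshape(-1,2)
    T=i["world_from_camera"]; d=np.c_[n,np.ones(len(n))]@T[:3,:3].T
    return T[:3,3],d
def onz(i,uv,z):
    o,d=ray(i,uv); return o+d*((z-o[2])/d[:,2])[:,None]
def tri(i1,uv1,i2,uv2):
    o1,d1=ray(i1,uv1);o2,d2=ray(i2,uv2);out=[]
    for a,b in zip(d1,d2):
        k=np.linalg.lstsq(np.c_[a,-b],o2-o1,rcond=None)[0]
        p,q=o1+k[0]*a,o2+k[1]*b; out.append(np.r_[(p+q)/2,np.linalg.norm(p-q)])
    return np.array(out)
def proj(i,P):
    T=np.linalg.inv(i["world_from_camera"]); r=cv2.Rodrigues(T[:3,:3])[0]
    return cv2.projectPoints(np.array(P,float).reshape(-1,1,3),r,T[:3,3],i["K"],np.array(i["dist"]))[0].reshape(-1,2)
def snap(name,fn):
    i=imaging.camera_info(name); p=imaging.read_camera(name)[:,:,::-1].copy(); cv2.imwrite(f"pics/{fn}.png",p); np.save(f"pics/{fn}.npy",i,allow_pickle=True); return i,p
def load(fn): return np.load(f"pics/{fn}.npy",allow_pickle=True).item(),cv2.imread(f"pics/{fn}.png")
def quat():
    q=readout.state()["orientation"]; return R.from_quat(q[[1,2,3,0]])
E
python3 - <<'E'
from h import *
i=imaging.camera_info("top")
# lid corners
print(onz(i,[(223,113),(288,117),(276,205),(211,200)],.12))
print("tray",onz(i,[(332,191),(389,190),(390,229),(333,230)],.012)); print(onz(i,[(361,210),(363,274),(447,222)],0))
print(onz(i,[(383,203),(383,223)],.0)); print(onz(i,[(258,185)],.06),onz(i,[(305,180)],0))
p=cv2.imread("pics/top0.png"); a=cv2.resize(p[100:240,200:400],(800,560),interpolation=cv2.INTER_CUBIC); cv2.imwrite("pics/topc.png",a)
E
```

```text
[[ 0.7507  0.1843  0.12  ]
 [ 0.7301 -0.0337  0.12  ]
 [ 0.4335  0.0096  0.12  ]
 [ 0.4551  0.2197  0.12  ]]
tray [[ 0.496  -0.1777  0.012 ]
 [ 0.4947 -0.3768  0.012 ]
 [ 0.3581 -0.3727  0.012 ]
 [ 0.36   -0.1765  0.012 ]]
[[ 0.4286 -0.277   0.    ]
 [ 0.208  -0.2744  0.    ]
 [ 0.378  -0.5778  0.    ]]
[[ 0.4513 -0.3553  0.    ]
 [ 0.381  -0.3516  0.    ]]
[[0.5135 0.0737 0.06  ]] [[ 0.5402 -0.0849  0.    ]]
```

View pics/topc.png

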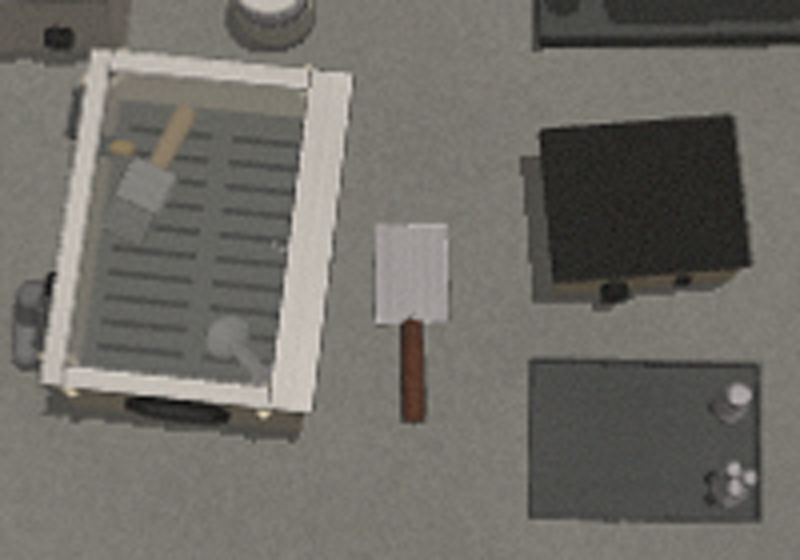

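Call:
{"name": "move_arm", "arguments": {"commands": [[0,0,0.02,0.4,0.4,0,-1],[0,0,0.02,0.4,0.5,0,-1],[0,0,0.02,0.4,0.6,0,-1],[0,0,0.02,0.4,0.6,0,-1],[0,0,0.02,0.4,0.6,0,-1],[0,0,0.02,0.4,0.6,0,-1],[0,0,0.02,0.3,0.6,0,-1],[0,0,0.02,0.1,0.6,0,-1]]}}

```text
t: 1.15
tcp_pos: [0.5304, -0.1747, 0.4043]
orientation: [-0.0, 0.75, 0.661, 0.0]
wrist_force: [0.8, 0.6, -0.8]
grip_width: 0.001
grip_force: 0.0
```

Call:
{"name": "move_arm", "arguments": {"commands": [[0,0,0,0,0.6,0,-1],[0,0,0,0,0.6,0,-1],[0,0,0,0,0,0,-1],[0,0,0,0,0,0,-1]]}}

```text
t: 1.65
tcp_pos: [0.5294, -0.0572, 0.4046]
orientation: [0.0, 0.752, 0.659, -0.0]
wrist_force: [-0.0, -0.7, 0.7]
grip_width: 0.0
grip_force: 0.0
```

Run:
```python
from h import *
s=readout.state();print(s["t"],s["tcp_pos"],quat().as_matrix(),s["joints"],s["wrist_force"])
i,p=snap("wrist","w1"); print(i["world_from_camera"])
cv2.imwrite("pics/w1v.png",p)
```

```text
1.65 [ 0.5294 -0.0572  0.4046] [[ 0.1302  0.9915 -0.0003]
 [ 0.9915 -0.1302 -0.0005]
 [-0.0006 -0.0003 -1.    ]] [ 0.4474  0.125  -0.4582  1.7305  0.0578  1.2996 -0.1538] [-0.001  -0.7081  0.704 ]
[[ 0.9915 -0.1245 -0.0375  0.5393]
 [-0.13   -0.9485 -0.2889  0.016 ]
 [ 0.0004  0.2914 -0.9566  0.3742]
 [ 0.      0.      0.      1.    ]]
```

View pics/w1v.png

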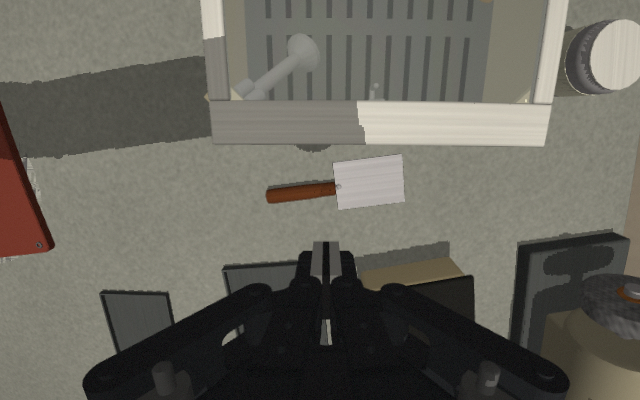

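Call:
{"name": "move_arm", "arguments": {"commands": [[0,0,0,0.1,0.5,0,-1],[0,0,0,0.1,0.5,0,-1],[0,0,0,0,0,0,-1],[0,0,0,0,0,0,-1]]}}

```text
t: 2.2
tcp_pos: [0.5497, 0.0415, 0.4043]
orientation: [-0.0, 0.752, 0.659, -0.0]
wrist_force: [-0.7, -0.4, 0.6]
grip_width: -0.002
grip_force: 0.0
```

Run:
```python
from h import *
i,p=snap("wrist","w2"); print(i["world_from_camera"])
cv2.imwrite("pics/w2v.png",cv2.resize(p[0:360,100:600],(800,576)))
```

```text
[[ 0.9912 -0.1264 -0.0385  0.5597]
 [-0.1322 -0.9482 -0.2889  0.1146]
 [-0.      0.2915 -0.9566  0.374 ]
 [ 0.      0.      0.      1.    ]]
```

View pics/w2v.png

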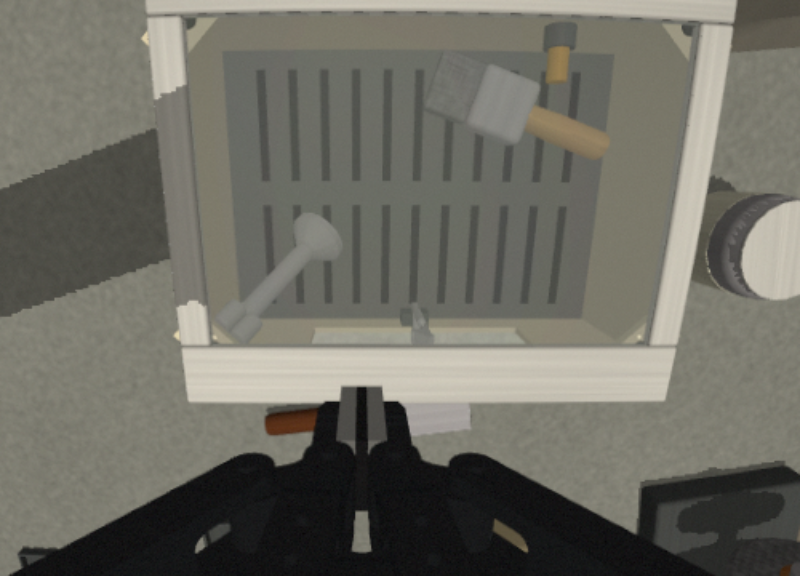

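Run:
```python
from h import *
i1,_=load("w1");i2,_=load("w2")
f=lambda u,v:(100+u/1.6,v/1.6)
t=tri(i1,[(213,146),(545,147),(303,52),(243,90),(376,88)],i2,[f(190,402),f(664,401),f(318,236),f(238,318),f(415,310)]);print(t)
b=onz(i2,[f(190,402),f(664,401)],.126);print(b,np.linalg.norm(b[1]-b[0]))
a=onz(i1,[(213,146),(545,147)],.126);print(a,np.linalg.norm(a[1]-a[0]))
for e in (a,b):
    u=(e[0]-e[1])[:2];u/=np.linalg.norm(u); x=np.array([u[1],-u[0]]); m=(e[0]+e[1])[:2]/2
    print("yhat",u,"xhat",x,"origin",m+.118*x)
```

```text
[[ 0.4398  0.0028  0.1213  0.0013]
 [ 0.7262 -0.0339  0.1249  0.0013]
 [ 0.5242  0.0823  0.0387  0.0004]
 [ 0.472   0.0461  0.1016  0.005 ]
 [ 0.5855  0.0336  0.0938  0.0049]]
[[ 0.4427  0.0049  0.126 ]
 [ 0.7247 -0.0329  0.126 ]] 0.28455755646753905
[[ 0.4409  0.0032  0.126 ]
 [ 0.7262 -0.0339  0.126 ]] 0.28762338461888354
yhat [-0.9917  0.1288] xhat [0.1288 0.9917] origin [0.5988 0.1017]
yhat [-0.9911  0.1329] xhat [0.1329 0.9911] origin [0.5994 0.1029]
```

Call:
{"name": "move_arm", "arguments": {"commands": [[0.0207,-0.0027,0,-0.045,-0.46,-0.1,-1],[0.0207,-0.0027,0,-0.045,-0.46,-0.1,-1],[0.0207,-0.0027,0,-0.045,-0.46,-0.1,-1],[0.0207,-0.0027,0,-0.045,-0.46,-0.1,-1],[0,0,0,0,0,-0.39,-1],[0,0,0,0,0,-0.39,-1],[0,0,0,0,0,-0.39,-1],[0,0,0,0,0,-0.39,-1]]}}

```text
t: 3.25
tcp_pos: [0.5307, -0.1431, 0.2074]
orientation: [-0.17, 0.727, 0.636, 0.195]
wrist_force: [0.1, -0.2, -0.3]
grip_width: 0.001
grip_force: 0.0
```

```bash
cat >> h.py <<'E'
O=np.array([.599,.102,0]); B=np.array([[.130,-.9915,0],[.9915,.130,0],[0,0,1]])
def box(p): return (np.asarray(p)-O)@B*1000
def st():
    s=readout.state(); M=quat().as_matrix(); z=M[:,2]
    print("t",s["t"],"tcp",s["tcp_pos"],"tipbox",box(s["tcp_pos"]+.173*z),"z_box",z@B,"y_box",M[:,1]@B,"F_box",s["wrist_force"]@B,"grip",s["grip_width"],s["grip_force"]); print("q",s["joints"])
E
python3 -c "
from h import *
st()"
```

```text
t 3.25 tcp [ 0.5307 -0.1431  0.2074] tipbox [-165.3956   35.5814   57.5493] z_box [ 0.4999 -0.0015 -0.8661] y_box [-0.0037 -1.     -0.0003] F_box [-0.1811 -0.0782 -0.3362] grip 0.0007472084555363485 0.0
q [ 0.6924  0.4265 -0.408   1.8643 -0.4138  1.0197  0.4187]
```

Call:
{"name": "move_arm", "arguments": {"commands": [[0,0,0,0.037,0.28,0,-1],[0,0,0,0.037,0.28,0,-1],[0,0,0,0,0,0,-1]]}}

```text
t: 3.62
tcp_pos: [0.5391, -0.0826, 0.2098]
orientation: [-0.171, 0.725, 0.638, 0.195]
wrist_force: [-0.4, -0.2, 0.2]
grip_width: -0.003
grip_force: 0.0
```

Run:
```python
from h import *
st(); i,p=snap("wrist","w3"); cv2.imwrite("pics/w3v.png",p)
```

```text
t 3.625 tcp [ 0.5391 -0.0826  0.2098] tipbox [-104.0091   35.5493   60.1315] z_box [ 0.5015  0.0008 -0.8651] y_box [ 0.0025 -1.      0.0005] F_box [-0.2786  0.3283  0.2091] grip -0.003113387386641012 0.0
q [ 0.6219  0.4053 -0.4459  1.8957 -0.4339  0.9652  0.3421]
```

View pics/w3v.png

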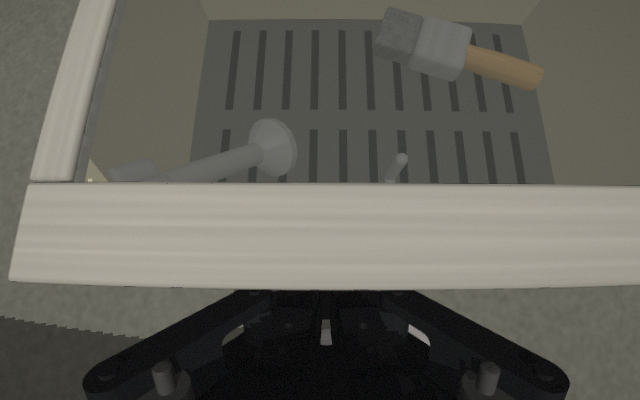

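Call:
{"name": "move_arm", "arguments": {"commands": [[0,0,0,0.09,-0.01,0,-1],[0,0,0,0.09,-0.01,0,-1],[0,0,0,0,0,0,-1]]}}

```text
t: 4.05
tcp_pos: [0.5574, -0.0875, 0.2086]
orientation: [-0.171, 0.726, 0.637, 0.195]
wrist_force: [-2.1, -1.2, 0.4]
grip_width: 0.002
grip_force: 0.8
```

Call:
{"name": "move_arm", "arguments": {"commands": [[0,0,0,0.03,-0.004,0,-1],[0,0,0,0,0,0,-1]]}}

```text
t: 4.3
tcp_pos: [0.5597, -0.0874, 0.2085]
orientation: [-0.171, 0.726, 0.637, 0.195]
wrist_force: [-2.7, -1.1, 0.5]
grip_width: 0.001
grip_force: 1.3
```

Call:
{"name": "move_arm", "arguments": {"commands": [[0,0,0,0.03,-0.004,0,-1],[0,0,0,0,0,0,-1]]}}

```text
t: 4.55
tcp_pos: [0.5627, -0.0877, 0.2084]
orientation: [-0.171, 0.726, 0.637, 0.194]
wrist_force: [-4.5, -2.5, 0.1]
grip_width: -0.003
grip_force: 1.8
```

```bash
python3 -c "
from h import *
st()"
```

```text
t 4.55 tcp [ 0.5627 -0.0877  0.2084] tipbox [-106.1736   11.5542   58.6605] z_box [ 0.5008  0.0011 -0.8656] y_box [-0.     -1.     -0.0013] F_box [-3.0646  4.1541  0.0863] grip -0.0027559048451575117 1.7757100591552444
q [ 0.6019  0.4469 -0.4346  1.8378 -0.4142  0.9764  0.3195]
```

Call:
{"name": "move_arm", "arguments": {"commands": [[0,0,0,0.02,-0.003,0,-1],[0,0,0,0.014,-0.002,0.05,-1],[0,0,0,0.014,-0.002,0.05,-1],[0,0,0,0,0,0,-1]]}}

```text
t: 5.05
tcp_pos: [0.5681, -0.088, 0.2196]
orientation: [-0.171, 0.726, 0.637, 0.195]
wrist_force: [-2.8, 0.2, 1.9]
grip_width: -0.004
grip_force: 1.7
```

```bash
python3 -c "
from h import *
st()"
```

```text
t 5.05 tcp [ 0.5681 -0.088   0.2196] tipbox [-105.7461    5.7468   69.8709] z_box [ 0.5011 -0.0008 -0.8654] y_box [ 0.     -1.      0.0009] F_box [-0.1881  2.8153  1.9127] grip -0.003917702085561636 1.664807639317587
q [ 0.5988  0.4398 -0.4343  1.8193 -0.4128  0.9965  0.308 ]
```

Call:
{"name": "move_arm", "arguments": {"commands": [[0,0,0,0.03,-0.004,0,-1],[0,0,0,0,0,0,-1]]}}

```text
t: 5.3
tcp_pos: [0.571, -0.0885, 0.2189]
orientation: [-0.171, 0.726, 0.637, 0.195]
wrist_force: [-3.1, 1.5, 2.3]
grip_width: -0.006
grip_force: 1.9
```

Call:
{"name": "move_arm", "arguments": {"commands": [[0,0,0,0.02,-0.003,0.05,-1],[0,0,0,0,0,0,-1]]}}

```text
t: 5.55
tcp_pos: [0.5727, -0.0897, 0.2237]
orientation: [-0.171, 0.726, 0.637, 0.195]
wrist_force: [-3.7, -1.9, -0.7]
grip_width: -0.002
grip_force: 1.6
```

```bash
python3 -c "
from h import *
st()"
```

```text
t 5.55 tcp [ 0.5727 -0.0897  0.2237] tipbox [-106.9622    1.171    73.9434] z_box [ 0.5002 -0.0001 -0.8659] y_box [-0.0009 -1.     -0.0004] F_box [-2.3786  3.4514 -0.7418] grip -0.002287068359704707 1.6437737439991906
q [ 0.5954  0.442  -0.4315  1.8047 -0.4086  1.0077  0.2998]
```

Call:
{"name": "move_arm", "arguments": {"commands": [[0,0,0,0.01,-0.001,0.05,-1],[0,0,0,0.01,-0.001,0.05,-1],[0,0,0,0,0,0,-1]]}}

```text
t: 5.92
tcp_pos: [0.5744, -0.0905, 0.2335]
orientation: [-0.171, 0.727, 0.636, 0.194]
wrist_force: [-4.5, -4.8, -2.4]
grip_width: -0.001
grip_force: 1.3
```

Run:
```python
from h import *
st(); i,p=snap("wrist","w4")
i,q=snap("side","s4"); v=np.hstack([p[:,:420],cv2.resize(q[150:310,160:320],(380,400))]);cv2.imwrite("pics/w4v.png",v); print(v.shape)
```

```text
t 5.925 tcp [ 0.5744 -0.0905  0.2335] tipbox [-107.6032   -0.644    83.6207] z_box [ 0.4995 -0.0001 -0.8663] y_box [-0.0015 -1.     -0.0008] F_box [-5.3525  3.8209 -2.4424] grip -0.0011505620253285291 1.3101977065525716
q [ 0.5951  0.4321 -0.431   1.7942 -0.4077  1.0259  0.2909]
(400, 800, 3)
```

View pics/w4v.png

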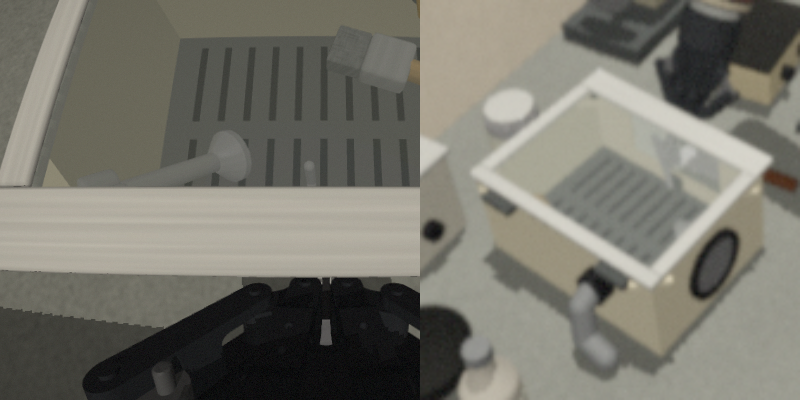

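Call:
{"name": "move_arm", "arguments": {"commands": [[0,0,0,-0.023,0.053,-0.1,-1],[0,0,0,-0.023,0.053,-0.1,-1],[0,0,0,0,0,0,-1]]}}

```text
t: 6.4
tcp_pos: [0.5702, -0.0816, 0.2135]
orientation: [-0.169, 0.728, 0.636, 0.194]
wrist_force: [-4.1, -11.3, -0.0]
grip_width: -0.002
grip_force: 2.5
```

Run:
```python
from h import *
st()
```

```text
t 6.4 tcp [ 0.5702 -0.0816  0.2135] tipbox [-99.6112   4.1842  63.4988] z_box [ 0.4981 -0.003  -0.8671] y_box [-0.0043 -1.      0.0009] F_box [-11.7107   2.6286  -0.0138] grip -0.0020132555974991815 2.4864480178803205
q [ 0.5866  0.4469 -0.4348  1.8238 -0.4111  0.977   0.2971]
```

Call:
{"name": "move_arm", "arguments": {"commands": [[0,0,0,0.016,-0.002,0.06,-1],[0,0,0,0.016,-0.002,0.06,-1],[0,0,0,0,0,0,-1]]}}

```text
t: 6.78
tcp_pos: [0.5723, -0.0814, 0.2248]
orientation: [-0.171, 0.727, 0.636, 0.193]
wrist_force: [-7.4, -9.8, -3.5]
grip_width: 0.001
grip_force: 1.7
```

Run:
```python
from h import *
st()
```

```text
t 6.775 tcp [ 0.5723 -0.0814  0.2248] tipbox [-99.1043   2.7737  74.8074] z_box [ 0.4983  0.0009 -0.867 ] y_box [-0.0022 -1.     -0.0023] F_box [-10.6508   6.1148  -3.4829] grip 0.0007674568421999295 1.6602830355986953
q [ 0.5851  0.4361 -0.4349  1.8108 -0.4094  1.0014  0.2857]
```

Call:
{"name": "move_arm", "arguments": {"commands": [[0,0,0,0.016,0.002,0.06,-1],[0,0,0,0.016,0.002,0.06,-1],[0,0,0,0,0,0,-1]]}}

```text
t: 7.15
tcp_pos: [0.5758, -0.0807, 0.237]
orientation: [-0.171, 0.727, 0.636, 0.194]
wrist_force: [-7.7, -7.6, -3.0]
grip_width: 0.001
grip_force: 1.3
```

Run:
```python
from h import *
st()
```

```text
t 7.15 tcp [ 0.5758 -0.0807  0.237 ] tipbox [-97.9521  -0.6874  87.0832] z_box [ 0.4986  0.0003 -0.8668] y_box [-0.0021 -1.     -0.0016] F_box [-8.5141  6.6905 -3.0478] grip 0.0010037829938383828 1.2536507153708953
q [ 0.5826  0.4252 -0.4355  1.7956 -0.409   1.0229  0.2733]
```

Call:
{"name": "move_arm", "arguments": {"commands": [[0,0,0,0.01,0.01,0.06,-1],[0,0,0,0.005,0.03,0.04,-1],[0,0,0,0,0,0,-1]]}}

```text
t: 7.52
tcp_pos: [0.5774, -0.0787, 0.247]
orientation: [-0.169, 0.728, 0.636, 0.193]
wrist_force: [-6.6, -15.7, -1.4]
grip_width: -0.002
grip_force: 1.1
```

Run:
```python
from h import *
st(); i,p=snap("wrist","w5")
i,q=snap("side","s5"); v=np.hstack([p[:,:420],cv2.resize(q[150:310,160:320],(380,400))]);cv2.imwrite("pics/w5v.png",v)
```

```text
t 7.525 tcp [ 0.5774 -0.0787  0.247 ] tipbox [-96.0303  -2.3597  96.8458] z_box [ 0.4966 -0.0018 -0.8679] y_box [-0.0046 -1.     -0.0006] F_box [-16.464    4.5415  -1.3754] grip -0.0022628084765786783 1.113178002415225
q [ 0.5788  0.413  -0.4359  1.7878 -0.4087  1.0361  0.2597]
```

View pics/w5v.png

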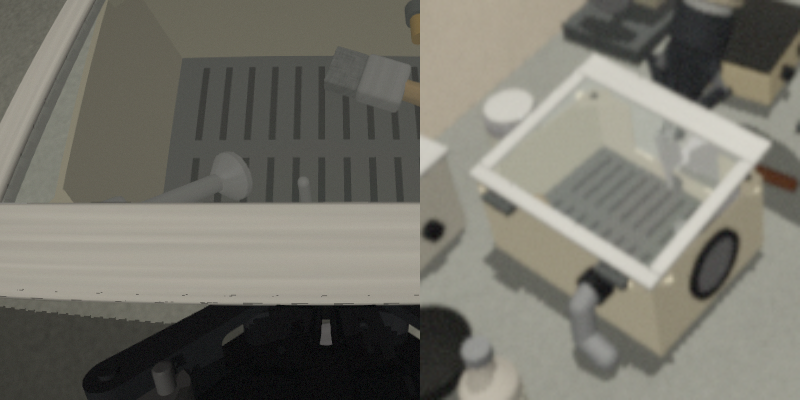

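Call:
{"name": "move_arm", "arguments": {"commands": [[0,0,0,0.005,0.036,0.173,-1],[0,0,0,0.005,0.036,0.173,-1],[0,0,0,0.008,0.06,0.155,-1],[0,0,0,0.008,0.06,0.155,-1],[0,0,0,0,0,0,-1]]}}

```text
t: 8.25
tcp_pos: [0.5812, -0.056, 0.3148]
orientation: [-0.169, 0.726, 0.637, 0.196]
wrist_force: [-1.0, -2.6, 0.0]
grip_width: 0.004
grip_force: 0.8
```

Run:
```python
from h import *
st()
```

```text
t 8.25 tcp [ 0.5812 -0.056   0.3148] tipbox [-72.4944  -3.4519 164.9916] z_box [ 0.4998 -0.0032 -0.8661] y_box [-0.0014 -1.      0.0029] F_box [-2.6957  0.6535  0.0305] grip 0.0036907122194023007 0.8066027797758579
q [ 0.5599  0.333  -0.4532  1.7385 -0.4217  1.1335  0.1848]
```

Call:
{"name": "move_arm", "arguments": {"commands": [[0,0,0,0.011,0.083,0.144,-1],[0,0,0,0.011,0.083,0.144,-1],[0,0,0,0.0135,0.103,0.13,-1],[0,0,0,0.0135,0.103,0.13,-1],[0,0,0,0.016,0.121,0.113,-1],[0,0,0,0.016,0.121,0.113,-1],[0,0,0,0,0,0,-1]]}}

```text
t: 9.12
tcp_pos: [0.5892, 0.0066, 0.3921]
orientation: [-0.17, 0.726, 0.637, 0.196]
wrist_force: [-0.2, -0.5, 0.2]
grip_width: -0.001
grip_force: 0.0
```

Run:
```python
from h import *
st()
i,p=snap("side","s6")
```

```text
t 9.125 tcp [0.5892 0.0066 0.3921] tipbox [ -9.1361  -3.0359 242.431 ] z_box [ 0.5013 -0.0021 -0.8653] y_box [-0.     -1.      0.0025] F_box [-0.5625  0.1781  0.1578] grip -0.0012795923982325025 0.0
q [ 0.4887  0.2607 -0.4889  1.6628 -0.4284  1.214   0.033 ]
```

Call:
{"name": "move_arm", "arguments": {"commands": [[0,0,0,0.014,0.1,0.085,-1],[0,0,0,0.014,0.11,0.08,-1],[0,0,0,0.015,0.115,0.07,-1],[0,0,0,0.015,0.12,0.06,-1],[0,0,0,0.015,0.12,0.05,-1],[0,0,0,0.015,0.12,0.04,-1],[0,0,0,0,0,0,-1]]}}

```text
t: 10.05
tcp_pos: [0.5979, 0.0761, 0.4291]
orientation: [-0.171, 0.726, 0.637, 0.195]
wrist_force: [7.1, 1.0, -7.2]
grip_width: 0.002
grip_force: 5.1
```

Run:
```python
from h import *
st()
```

```text
t 10.05 tcp [0.5979 0.0761 0.4291] tipbox [ 60.8927  -2.3106 279.4126] z_box [ 0.5014 -0.0002 -0.8652] y_box [ 0.0004 -1.      0.0005] F_box [ 1.8982 -6.9376 -7.2387] grip 0.001919510991821673 5.1485188119113445
q [ 0.3993  0.2474 -0.526   1.6053 -0.4126  1.2193 -0.1113]
```

Call:
{"name": "move_arm", "arguments": {"commands": [[0,0,0,-0.1,-0.2,0,1],[-0.0207,0.0027,0,-0.1,-0.15,-0.05,1],[-0.0207,0.0027,0,-0.1,0,-0.05,1],[-0.0207,0.0027,0,-0.1,0,-0.05,1],[-0.0207,0.0027,0,-0.08,0,-0.05,1],[0,0,0,0,0,0,1],[0,0,0,0,0,0,1]]}}

```text
t: 10.92
tcp_pos: [0.5496, 0.0402, 0.4097]
orientation: [-0.001, 0.752, 0.66, 0.001]
wrist_force: [-0.2, -0.4, -0.3]
grip_width: 0.998
grip_force: 0.0
```

Run:
```python
from h import *
st()
i,p=snap("wrist","w7"); i,q=snap("side","s7")
a=cv2.resize(p[0:300,100:500],(533,400)); b=cv2.resize(q[60:310,160:326],(266,400))
v=np.hstack([a,b]); cv2.imwrite("pics/w7v.png",v); print(v.shape)
```

```text
t 10.925 tcp [0.5496 0.0402 0.4097] tipbox [-67.0682  40.8613 236.7047] z_box [ 0.0035 -0.0002 -1.    ] y_box [ 0.0002 -1.      0.0002] F_box [-0.3804  0.1277 -0.2673] grip 0.9982746590154687 0.0
q [ 0.2819  0.1641 -0.4842  1.6805  0.0753  1.315  -0.3458]
(400, 799, 3)
```

View pics/w7v.png

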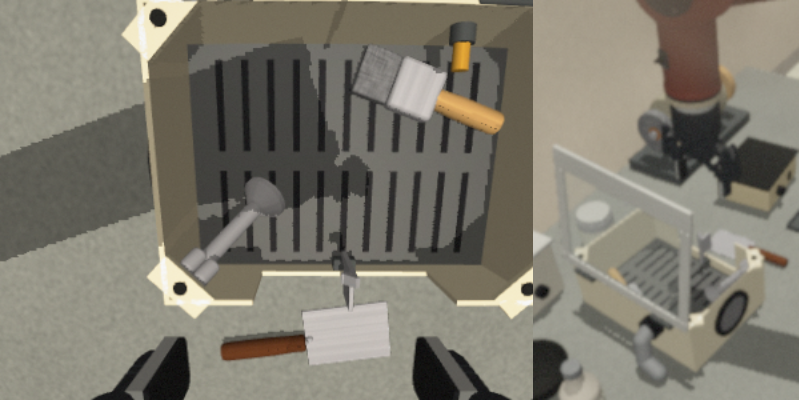

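Run:
```python
from h import *
from scipy.optimize import least_squares
i1,_=load("w1");i2,_=load("w2");i7,_=load("w7")
f2=lambda u,v:(100+u/1.6,v/1.6); f7=lambda u,v:(100+u/1.333,v/1.333)
obs=[(i1,[(303,52),(243,90)]),(i2,[f2(318,236),f2(238,318)]),(i7,[f7(266,197),f7(200,265)])]
def mod(q):
    a=np.array([np.cos(q[4])*np.cos(q[3]),np.cos(q[4])*np.sin(q[3]),np.sin(q[4])])
    return np.array(q[:3]),a
def W(P): return O+B@(np.asarray(P))
def res(q):
    o,a=mod(q); r=[(proj(i,[W(o),W(o+.091*a)])-uv).ravel()/3 for i,uv in obs]
    return np.r_[np.concatenate(r),(o[2]-.02-.02*np.cos(q[4]))/.003,(q[4]-.733)/.05]
s=least_squares(res,[-.03,.072,.035,2.3,.75]);o,a=mod(s.x)
print(s.x,s.fun*3); print("a box",a,"foot",o*1e3,"grip31",(o+.031*a)*1e3,"p ang world",np.degrees(np.arctan2(*(B@a)[[1,0]])))
# target pose
p=np.r_[a[:2]/np.linalg.norm(a[:2]),0]; t=np.radians(10)
z=np.sin(t)*p-np.cos(t)*np.array([0,0,1]); x=-(np.cos(t)*p+np.sin(t)*np.array([0,0,1])); y=np.cross(z,x)
M=B@np.c_[x,y,z]; g=o+.031*a; tcp=W(g-.161*z); s0=readout.state()
pw=B@p; yaw=np.arctan2(-pw[1],-pw[0])
print("tcp target",tcp,"above", W(g-.161*z-.1*np.r_[0,0,-1]),"shift",tcp-s0["tcp_pos"],"yaw tool x",np.degrees(yaw),"tilt axis world",B@np.cross([0,0,-1.],p))
print("total rotvec/2pi",(R.from_matrix(M)*quat().inv()).as_rotvec()/2/np.pi,"z",B@z)
```

```text
[-0.0289  0.071   0.0349  2.3127  0.7642] [ 0.9799  0.424   3.2464  1.9538  0.5767 -0.6661 -2.2782  0.3335 -0.1206
 -1.2534 -2.6399 -1.3182  0.4459  1.8696]
a box [-0.4878  0.5322  0.6919] foot [-28.896   71.0257  34.8852] grip31 [-44.0194  87.5238  56.335 ] p ang world -144.9592275856417
tcp target [0.5294 0.0858 0.2149] above [0.5294 0.0858 0.3149] shift [-0.0204  0.0465 -0.1946] yaw tool x 35.040772414358294 tilt axis world [-0.5742  0.8187  0.    ]
total rotvec/2pi [-0.0248  0.015  -0.1314] z [-0.1422 -0.0997 -0.9848]
```

Call:
{"name": "move_arm", "arguments": {"commands": [[-0.0041,0.0025,-0.0219,-0.034,0.077,-0.05,0],[-0.0041,0.0025,-0.0219,-0.034,0.077,-0.15,0],[-0.0041,0.0025,-0.0219,-0.034,0.077,-0.15,0],[-0.0041,0.0025,-0.0219,-0.034,0.077,-0.2,0],[-0.0041,0.0025,-0.0219,-0.034,0.077,-0.2,0],[-0.0041,0.0025,-0.0219,-0.034,0.077,-0.2,0],[0,0,0,0,0,0,0]]}}

```text
t: 11.9
tcp_pos: [0.5288, 0.0858, 0.3129]
orientation: [0.025, 0.95, 0.301, -0.085]
wrist_force: [0.1, 0.8, 0.1]
grip_width: 0.502
grip_force: 0.0
```

Run:
```python
from h import *
st(); s=readout.state(); print(np.array([.5294,.0858,.2149])-s["tcp_pos"])
i,p=snap("wrist","w8"); cv2.imwrite("pics/w8v.png",p)
W=lambda P:O+B@np.array(P)
o=np.array([-.0289,.071,.0349]);a=np.array([-.4878,.5322,.6919]); print(proj(i,[W(o),W(o+.031*a),W(o+.091*a)]))
z=quat().as_matrix()[:,2]; print(proj(i,[s["tcp_pos"]+.161*z]))
```

```text
t 11.9 tcp [0.5288 0.0858 0.3129] tipbox [-45.4723  90.4053 142.6373] z_box [-0.1172  0.1323 -0.9843] y_box [-0.7362 -0.6768 -0.0033] F_box [0.8131 0.0478 0.131 ] grip 0.5018830239530979 0.0
q [ 0.1091  0.2674 -0.433   1.7714  0.165   1.3026 -1.3352]
[ 0.0006  0.     -0.098 ]
[[326.5066 151.6825]
 [326.4013 186.6004]
 [326.1687 262.3926]]
[[324.9058 266.8921]]
```

View pics/w8v.png

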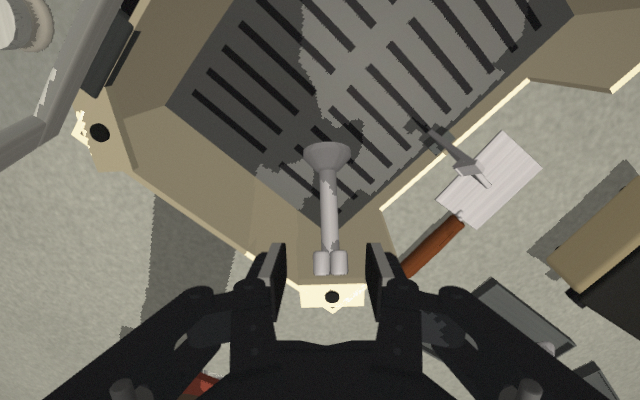

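Call:
{"name": "move_arm", "arguments": {"commands": [[0,0,0,0,0,-0.3,0],[0,0,0,0,0,-0.3,0],[0,0,0,0,0,-0.28,0],[0,0,0,0,0,-0.1,0],[0,0,0,0,0,0,0]]}}

```text
t: 12.58
tcp_pos: [0.5294, 0.0854, 0.2168]
orientation: [0.026, 0.95, 0.301, -0.084]
wrist_force: [-0.3, 0.3, 0.3]
grip_width: 0.501
grip_force: 0.0
```

Run:
```python
from h import *
st()
```

```text
t 12.575 tcp [0.5294 0.0854 0.2168] tipbox [-45.8659  89.1221  46.4121] z_box [-0.1175  0.129  -0.9847] y_box [-0.7363 -0.6766 -0.0008] F_box [0.3006 0.3389 0.312 ] grip 0.5005446779259253 0.0
q [ 0.0898  0.3773 -0.4184  1.8541  0.2233  1.1206 -1.3884]
```

Call:
{"name": "move_arm", "arguments": {"commands": [[0,0,0,0,0,0,-1],[0,0,0,0,0,0,-1],[0,0,0,0,0,0,-1],[0,0,0,0,0,0,-1]]}}

```text
t: 13.08
tcp_pos: [0.5299, 0.0857, 0.2173]
orientation: [0.027, 0.95, 0.3, -0.082]
wrist_force: [3.2, -0.5, 6.0]
grip_width: 0.139
grip_force: 58.6
```

Run:
```python
from h import *
st()
```

```text
t 13.075 tcp [0.5299 0.0857 0.2173] tipbox [-45.4618  88.2793  46.9387] z_box [-0.1175  0.1265 -0.985 ] y_box [-0.7367 -0.6762  0.001 ] F_box [-0.1222 -3.2255  5.9718] grip 0.13897094702407575 58.649495244026184
q [ 0.0891  0.3766 -0.4183  1.8535  0.2241  1.1197 -1.3901]
```

Call:
{"name": "move_arm", "arguments": {"commands": [[0,0,0,0.06,0.042,0,-1],[0,0,0,0.08,0.056,0.01,-1],[0,0,0,0.08,0.056,0.01,-1],[0,0,0,0.08,0.056,0.01,-1],[0,0,0,0.07,0.049,0.01,-1],[0,0,0,0,0,0,-1]]}}

```text
t: 13.82
tcp_pos: [0.5664, 0.1122, 0.2201]
orientation: [0.026, 0.95, 0.3, -0.084]
wrist_force: [0.1, 0.1, -1.4]
grip_width: 0.137
grip_force: 58.3
```

Run:
```python
from h import *
st()
```

```text
t 13.825 tcp [0.5664 0.1122 0.2201] tipbox [-14.4877  55.963   49.7366] z_box [-0.1175  0.1291 -0.9846] y_box [-0.7363 -0.6766 -0.0008] F_box [ 0.096  -0.0431 -1.3955] grip 0.13694121883353338 58.315837383270264
q [ 0.0449  0.4472 -0.4159  1.7483  0.2403  1.1637 -1.4229]
```

Call:
{"name": "move_arm", "arguments": {"commands": [[0,0,0,0,-0.03,0.2,-1],[0,0,0,-0.02,-0.1,0.35,-1],[0,0,0,-0.02,-0.1,0.35,-1],[0,0,0,-0.02,-0.1,0.35,-1],[0,0,0,0,-0.1,0.25,-1],[0,0,0,0,0,0,-1]]}}

```text
t: 14.58
tcp_pos: [0.5606, 0.0678, 0.3736]
orientation: [0.027, 0.95, 0.299, -0.081]
wrist_force: [-0.2, 0.7, -1.7]
grip_width: 0.139
grip_force: 58.5
```

```bash
cat > rot.py <<'E'
from h import *
st(); Q=quat()
# stem axis in tool frame, fixed at grasp: from fit at grasp orientation
zb=np.array([-.1175,.1291,-.9846]); yb=np.array([-.7363,-.6766,-.0008]); M0=B@np.c_[np.cross(yb,zb),yb,zb]
at=M0.T@(B@np.array([-.4878,.5322,.6919])); np.save("at.npy",at)
a=Q.as_matrix()@at; print("stem now",a)
ax=np.cross(a,[0,0,1]); ax/=np.linalg.norm(ax); Rt=R.from_rotvec(ax*np.arccos(a[2]))
for yaw in (0,20,40,60):
    T=R.from_euler("z",yaw,degrees=True)*Rt; print(yaw,"rv/2pi",T.as_rotvec()/2/np.pi,"z",(T*Q).as_matrix()[:,2])
E
python3 rot.py
```

```text
t 14.575 tcp [0.5606 0.0678 0.3736] tipbox [-59.1622  55.1208 203.1397] z_box [-0.1168  0.1241 -0.9854] y_box [-0.7379 -0.6749  0.0025] F_box [ 0.6437  0.3196 -1.6581] grip 0.13924930260884197 58.483484387397766
q [ 0.1288  0.2694 -0.4181  1.6363  0.167   1.4233 -1.2834]
stem now [-0.5957 -0.4128  0.6888]
0 rv/2pi [-0.0735  0.1061  0.    ] z [-0.6818 -0.4764 -0.5552]
20 rv/2pi [-0.0913  0.0921  0.0525] z [-0.4777 -0.6808 -0.5552]
40 rv/2pi [-0.1074  0.076   0.1049] z [-0.2161 -0.8032 -0.5552]
60 rv/2pi [-0.122   0.0576  0.1571] z [ 0.0717 -0.8286 -0.5552]
```

Call:
{"name": "move_arm", "arguments": {"commands": [[-0.0134,0.0095,0.0131,-0.12,-0.22,0,-1],[-0.0134,0.0095,0.0131,-0.12,-0.22,0,-1],[-0.0134,0.0095,0.0131,-0.12,-0.22,0,-1],[-0.0134,0.0095,0.0131,-0.12,-0.22,0,-1],[-0.0134,0.0095,0.0131,-0.12,-0.22,0,-1],[-0.0134,0.0095,0.0131,-0.12,-0.22,0,-1],[-0.0134,0.0095,0.0131,-0.12,-0.22,0,-1],[-0.0134,0.0095,0.0131,-0.12,-0.22,0,-1]]}}

```text
t: 15.58
tcp_pos: [0.4636, -0.1076, 0.3697]
orientation: [0.286, 0.697, 0.538, -0.378]
wrist_force: [0.4, 0.9, -0.9]
grip_width: 0.134
grip_force: 58.5
```

Call:
{"name": "move_arm", "arguments": {"commands": [[0,0,0,0,0,0,-1],[0,0,0,0,0,0,-1]]}}

```text
t: 15.82
tcp_pos: [0.4642, -0.1067, 0.37]
orientation: [0.285, 0.699, 0.537, -0.376]
wrist_force: [-0.4, 0.4, -2.1]
grip_width: 0.135
grip_force: 58.6
```

```bash
cat > chk.py <<'E'
from h import *
st(); s=readout.state(); M=quat().as_matrix(); at=np.load("at.npy"); a=M@at; print("stem",a,"grip",s["tcp_pos"]+.16*M[:,2],"foot",s["tcp_pos"]+.16*M[:,2]-.031*a)
E
python3 chk.py
```

```text
t 15.825 tcp [ 0.4642 -0.1067  0.37  ] tipbox [-367.1744  126.1345  274.1859] z_box [-0.8248  0.1134 -0.5539] y_box [-0.1328 -0.9911 -0.005 ] F_box [ 0.3543  0.4205 -2.1052] grip 0.13546684951169277 58.629995584487915
q [ 0.1561  0.1697 -0.3614  1.935   0.8898  1.6419 -0.6986]
stem [0.0039 0.0007 0.9999] grip [ 0.4291 -0.2352  0.2814] foot [ 0.4289 -0.2352  0.2504]
```

Call:
{"name": "move_arm", "arguments": {"commands": [[0,0,0,0,0,-0.3,-1],[0,0,0,0,0,-0.4,-1],[0,0,0,0,0,-0.4,-1],[0,0,0,0,0,-0.4,-1],[0,0,0,0,0,-0.3,-1],[0,0,0,0,0,-0.2,-1],[0,0,0,0,0,0,-1]]}}

```text
t: 16.7
tcp_pos: [0.4642, -0.1067, 0.169]
orientation: [0.285, 0.699, 0.537, -0.377]
wrist_force: [-0.4, -0.3, -1.3]
grip_width: 0.14
grip_force: 58.6
```

```bash
python3 chk.py
```

```text
t 16.7 tcp [ 0.4642 -0.1067  0.169 ] tipbox [-367.1995  126.408    73.2888] z_box [-0.8251  0.1147 -0.5531] y_box [-0.1327 -0.9911 -0.0075] F_box [-0.3307  0.3886 -1.2576] grip 0.1400659363983398 58.627495765686035
q [ 0.1197  0.4852 -0.3387  2.0483  0.9861  1.4376 -1.0596]
stem [0.0065 0.0009 0.9998] grip [ 0.4288 -0.2352  0.0805] foot [ 0.4286 -0.2352  0.0495]
```

Call:
{"name": "move_arm", "arguments": {"commands": [[0,0,0,0,0,-0.2,-1],[0,0,0,0,0,-0.15,-1],[0,0,0,0,0,-0.05,-1],[0,0,0,0,0,0,-1]]}}

```text
t: 17.2
tcp_pos: [0.4642, -0.1073, 0.1303]
orientation: [0.286, 0.699, 0.537, -0.377]
wrist_force: [0.3, 0.2, -2.1]
grip_width: 0.142
grip_force: 58.6
```

Call:
{"name": "move_arm", "arguments": {"commands": [[0,0,0,0,0,-0.03,-1],[0,0,0,0,0,0,-1]]}}

```text
t: 17.45
tcp_pos: [0.4641, -0.1074, 0.1274]
orientation: [0.286, 0.699, 0.537, -0.377]
wrist_force: [-0.3, -0.5, -2.7]
grip_width: 0.14
grip_force: 58.6
```

```bash
python3 chk.py
```

```text
t 17.45 tcp [ 0.4641 -0.1074  0.1274] tipbox [-368.0138  126.1417   31.8231] z_box [-0.8258  0.1135 -0.5524] y_box [-0.1328 -0.9911 -0.0051] F_box [-0.5505  0.1944 -2.6954] grip 0.13972434441505474 58.62838625907898
q [ 0.109   0.5664 -0.3253  2.05    1.0195  1.3998 -1.1337]
stem [0.0044 0.0025 0.9999] grip [ 0.4289 -0.236   0.039 ] foot [ 0.4288 -0.2361  0.008 ]
```

Call:
{"name": "move_arm", "arguments": {"commands": [[0,0,0,0,0,-0.02,-1],[0,0,0,0,0,0,-1]]}}

```text
t: 17.7
tcp_pos: [0.4642, -0.1073, 0.1257]
orientation: [0.286, 0.699, 0.537, -0.377]
wrist_force: [-0.7, 1.4, 5.1]
grip_width: 0.138
grip_force: 59.4
```

Call:
{"name": "move_arm", "arguments": {"commands": [[0,0,0,0,0,-0.02,-1],[0,0,0,0,0,0,-1]]}}

```text
t: 17.95
tcp_pos: [0.4644, -0.1069, 0.125]
orientation: [0.287, 0.698, 0.536, -0.378]
wrist_force: [-3.6, 9.9, 20.2]
grip_width: 0.138
grip_force: 60.9
```

Call:
{"name": "move_arm", "arguments": {"commands": [[0,0,0,0,0,-0.015,-1],[0,0,0,0,0,0,-1]]}}

```text
t: 18.2
tcp_pos: [0.4645, -0.1067, 0.1246]
orientation: [0.288, 0.698, 0.535, -0.379]
wrist_force: [-5.5, 14.6, 31.8]
grip_width: 0.132
grip_force: 62.0
```

```bash
python3 chk.py
```

```text
t 18.2 tcp [ 0.4645 -0.1067  0.1246] tipbox [-367.8352  125.8658   29.8619] z_box [-0.8291  0.1133 -0.5475] y_box [-0.1332 -0.9911 -0.0033] F_box [13.8014  7.3743 31.823 ] grip 0.13245268861262977 62.00177839104839
q [ 0.1062  0.5746 -0.3249  2.0485  1.0239  1.4033 -1.143 ]
stem [0.0042 0.0085 0.9998] grip [ 0.4292 -0.2359  0.037 ] foot [ 0.4291 -0.2361  0.006 ]
```

Call:
{"name": "move_arm", "arguments": {"commands": [[0,0,0,0,0,0.04,-1],[0,0,0,0,0,0,-1]]}}

```text
t: 18.45
tcp_pos: [0.4642, -0.1074, 0.1259]
orientation: [0.286, 0.699, 0.537, -0.377]
wrist_force: [0.5, 4.2, 4.3]
grip_width: 0.136
grip_force: 59.2
```

Call:
{"name": "move_arm", "arguments": {"commands": [[0,0,0,0,0,0,-0.4],[0,0,0,0,0,0,0],[0,0,0,0,0,0,0.3],[0,0,0,0,0,0,0.3]]}}

```text
t: 18.95
tcp_pos: [0.464, -0.1074, 0.1256]
orientation: [0.286, 0.699, 0.537, -0.377]
wrist_force: [0.2, 0.1, -0.5]
grip_width: 0.65
grip_force: 0.0
```

```bash
python3 chk.py
python3 - <<'E'
from h import *
snap("side","s9"); snap("top","t9"); snap("wrist","w9")
E
```

```text
t 18.95 tcp [ 0.464  -0.1074  0.1256] tipbox [-368.0694  126.3281   30.0516] z_box [-0.8259  0.1138 -0.5522] y_box [-0.1328 -0.9911 -0.0056] F_box [ 0.1417 -0.1636 -0.466 ] grip 0.6496317213444127 0.0
q [ 0.1086  0.57   -0.3247  2.0501  1.0208  1.3985 -1.1363]
stem [0.005  0.0024 0.9999] grip [ 0.4288 -0.2361  0.0372] foot [ 0.4286 -0.2362  0.0062]
```

Call:
{"name": "move_arm", "arguments": {"commands": [[0,0,0,0.04,0.15,0.1,0.3],[0,0,0,0.055,0.2,0.14,0.3],[0,0,0,0.055,0.2,0.14,0.3],[0,0,0,0.05,0.2,0.4,-1],[0.0134,-0.0095,-0.0131,0.05,0.2,0.5,-1],[0.0134,-0.0095,-0.0131,0.05,0.0,0.5,-1],[0.0134,-0.0095,-0.0131,0.05,0.0,0.5,-1],[0.0134,-0.0095,-0.0131,0.05,0.0,0.4,-1]]}}

```text
t: 20.1
tcp_pos: [0.5039, -0.0109, 0.3969]
orientation: [0.161, 0.855, 0.433, -0.236]
wrist_force: [0.4, -1.1, -0.9]
grip_width: 0.002
grip_force: 0.0
```

Run:
```python
from h import *
st()
c,_=snap("side","s10"); ct,_=snap("top","t10")
W=lambda P:O+B@np.array(P)/1000
_,q=load("s7"); 
obs=np.array([(173.8,153.8),(258,194.4)])
for th in (1.2,1.25,1.3,1.35,1.4,1.45,1.5,1.55,1.6):
    L=[W([104-222*np.cos(th),y,118+222*np.sin(th)]) for y in(-144,144)]
    print(th,proj(c,L).ravel(), np.abs(proj(c,L)-obs).sum())
for n,n0,cc in (("s10","side0",c),("t10","top0",ct)):
    a=cv2.imread(f"pics/{n}.png").astype(int); b=cv2.imread(f"pics/{n0}.png").astype(int)
    pr=proj(cc,[(.429,-.236,.003),(.429,-.236,.103)]); print(n,pr.ravel())
    d=np.abs(a-b).sum(2); m=pr.mean(0).astype(int); w=26
    g=d[m[1]-w:m[1]+w,m[0]-w:m[0]+w]
    print("origin",m-w); print("\n".join("".join(" .:#"[min(3,v//25)] for v in r) for r in g))
```

```text
t 20.1 tcp [ 0.5039 -0.0109  0.3969] tipbox [-212.4928  114.1487  252.1577] z_box [-0.51    0.1998 -0.8366] y_box [-0.4614 -0.8844  0.0701] F_box [-1.0029 -0.5655 -0.8775] grip 0.0017973052661341947 0.0
q [ 0.1497  0.2049 -0.423   1.7224  0.4826  1.6639 -0.9766]
1.2 [185.7386 146.7591 270.8073 187.3226] 38.86418299804501
1.25 [182.2339 147.37   267.7154 188.4473] 30.531979514833864
1.3 [178.6571 148.1955 264.5262 189.8163] 21.57151426703453
1.35 [175.0182 149.239  261.2476 191.4325] 11.994277872270374
1.4 [171.3277 150.5027 257.8882 193.2979] 6.983572449567163
1.45 [167.597  151.9881 254.4578 195.4133] 12.570326298353478
1.5 [163.8383 153.6957 250.9669 197.7783] 20.47735659902841
1.55 [160.0645 155.6247 247.4268 200.391 ] 32.12446368993045
1.6 [156.2889 157.7735 243.8499 203.2483] 44.483023067497214
s10 [343.2937 199.214  344.8671 176.812 ]
origin [318 162]
#.... ........ .... .... .    .. .   .              
. .  . ........ ..      ..... . .   . .      .     .
  .     ...... .  ... .    .. ......  ....       .  
  . . . ..   ..   . . .  .. . .... .. .  ..         
  .  .  . . ...   
[... 4520 characters left out ...]
                         
                                                    
                                                    
                                                    
                                                    
                      .                             
         .                                          
                                                    
                                                    
                                              .     
                                             .      
                                             .  .   
                                 .           .      
                                     .
```

Run:
```python
from h import *
M=B@np.diag([1.,-1,-1]); rv=(R.from_matrix(M)*quat().inv()).as_rotvec()/2/np.pi; print(rv,np.linalg.norm(rv),rv/7)
print(np.array([.605,.227,.463])-readout.state()["tcp_pos"])
```

```text
[ 0.0901 -0.0224  0.0782] 0.12135544784968451 [ 0.0129 -0.0032  0.0112]
[0.1001 0.2386 0.0633]
```

Call:
{"name": "move_arm", "arguments": {"commands": [[0.0129,-0.0032,0.0112,0,0,0.5,-1],[0.0129,-0.0032,0.0112,0,0,0.5,-1],[0.0129,-0.0032,0.0112,0,0,0.5,-1],[0.0129,-0.0032,0.0112,0.2,0.48,0.05,-1],[0.0129,-0.0032,0.0112,0.2,0.48,0,-1],[0.0129,-0.0032,0.0112,0.2,0.48,0,-1],[0.0129,-0.0032,0.0112,0.2,0.48,0,-1],[0,0,0,0.2,0.47,0,-1]]}}

```text
t: 21.2
tcp_pos: [0.6039, 0.2284, 0.5489]
orientation: [0.0, 0.749, 0.663, -0.004]
wrist_force: [0.2, 0.2, -0.0]
grip_width: 0.002
grip_force: 0.0
```

Call:
{"name": "move_arm", "arguments": {"commands": [[0,0,0,0,0,0,-1],[0,0,0,0,0,0,-1]]}}

```text
t: 21.45
tcp_pos: [0.6036, 0.2273, 0.5482]
orientation: [0.0, 0.748, 0.663, -0.005]
wrist_force: [-0.4, 0.4, 0.7]
grip_width: 0.0
grip_force: 0.0
```

Run:
```python
from h import *
st()
```

```text
t 21.45 tcp [0.6036 0.2273 0.5482] tipbox [123.4583  12.6513 375.2472] z_box [-0.0078  0.0055 -1.    ] y_box [ 0.0096 -0.9999 -0.0056] F_box [0.3206 0.4399 0.7015] grip 0.00024272738657748306 0.0
q [-0.0232  0.3524 -0.577   1.1956  0.1925  1.6549 -0.6778]
```

Call:
{"name": "move_arm", "arguments": {"commands": [[0,0,0,0,0,-0.4,-1],[0,0,0,0,0,-0.4,-1],[0,0,0,-0.022,-0.17,0,-1],[0,0,0,-0.022,-0.17,0,-1],[0,0,0,-0.022,-0.17,-0.03,-1],[0,0,0,-0.022,-0.17,-0.03,-1],[0,0,0,0,0,0,-1]]}}

```text
t: 22.32
tcp_pos: [0.5955, 0.156, 0.4632]
orientation: [0.002, 0.75, 0.661, -0.004]
wrist_force: [0.2, 0.5, -0.8]
grip_width: 0.003
grip_force: 0.0
```

Run:
```python
from h import *
st()
```

```text
t 22.325 tcp [0.5955 0.156  0.4632] tipbox [ 51.5861  10.9958 290.2245] z_box [-0.0087  0.0031 -1.    ] y_box [ 0.0041 -1.     -0.0032] F_box [ 0.5417 -0.106  -0.795 ] grip 0.0034910136815010863 0.0
q [ 0.1098  0.2923 -0.5557  1.4362  0.1593  1.4638 -0.5713]
```

Call:
{"name": "move_arm", "arguments": {"commands": [[0,0,0,-0.022,-0.165,-0.065,-1],[0,0,0,-0.022,-0.165,-0.07,-1],[0,0,0,-0.02,-0.155,-0.1,-1],[0,0,0,-0.02,-0.155,-0.1,-1],[0,0,0,-0.017,-0.13,-0.133,-1],[0,0,0,-0.017,-0.13,-0.133,-1],[0,0,0,0,0,0,-1]]}}

```text
t: 23.2
tcp_pos: [0.5832, 0.0665, 0.4011]
orientation: [0.001, 0.75, 0.662, -0.005]
wrist_force: [-0.6, 0.0, 0.1]
grip_width: 0.004
grip_force: 0.0
```

Run:
```python
from h import *
st()
c,_=snap("side","s11")
a=cv2.imread("pics/s11.png").astype(int);b=cv2.imread("pics/s10.png").astype(int)
W=lambda P:O+B@np.array(P)/1000
for th in (.5,.6,.7): print(th,proj(c,[W([104-222*np.cos(th),y,118+222*np.sin(th)]) for y in(-144,144)]).ravel())
```

```text
t 23.2 tcp [0.5832 0.0665 0.4011] tipbox [-38.7887  12.1378 228.0718] z_box [-0.0089  0.0063 -0.9999] y_box [ 0.0052 -1.     -0.0064] F_box [-0.0413  0.5621  0.073 ] grip 0.0038604470137137007 0.0
q [ 0.2417  0.2532 -0.5147  1.6029  0.1334  1.3285 -0.4177]
0.5 [223.5236 157.669  301.3527 193.9379]
0.6 [219.6362 154.2315 298.5591 190.8136]
0.7 [215.2108 151.3255 295.2331 188.3118]
```

Call:
{"name": "move_arm", "arguments": {"commands": [[0,0,0,-0.013,-0.1,-0.155,-1],[0,0,0,-0.013,-0.1,-0.155,-1],[0,0,0,-0.007,-0.053,-0.13,-1],[0,0,0,-0.007,-0.053,-0.13,-1],[0,0,0,-0.01,-0.08,-0.08,-1],[0,0,0,-0.01,-0.08,-0.08,-1],[0,0,0,-0.01,-0.08,-0.05,-1],[0,0,0,0,0,0,-1]]}}

```text
t: 24.25
tcp_pos: [0.5763, 0.0128, 0.3242]
orientation: [0.001, 0.75, 0.662, -0.004]
wrist_force: [0.6, -0.1, 0.3]
grip_width: 0.002
grip_force: 0.0
```

Run:
```python
from h import *
st()
```

```text
t 24.25 tcp [0.5763 0.0128 0.3242] tipbox [-92.6948  11.749  151.2253] z_box [-0.0077  0.0048 -1.    ] y_box [ 0.0062 -1.     -0.0049] F_box [-0.0464 -0.6235  0.2565] grip 0.0016932170850667456 0.0
q [ 0.3085  0.2835 -0.4828  1.7267  0.1478  1.1732 -0.3404]
```

Call:
{"name": "move_arm", "arguments": {"commands": [[0,0,0,-0.013,-0.1,-0.06,-1],[0,0,0,0,0,-0.06,-1],[0,0,0,0,0,0,-1]]}}

```text
t: 24.62
tcp_pos: [0.5751, 0.0036, 0.3121]
orientation: [0.001, 0.749, 0.662, -0.004]
wrist_force: [0.1, -0.0, -0.5]
grip_width: 0.004
grip_force: 0.0
```

Call:
{"name": "move_arm", "arguments": {"commands": [[0,0,0,0,0,-0.05,-1],[0,0,0,0,0,0,-1]]}}

```text
t: 24.88
tcp_pos: [0.5752, 0.0041, 0.308]
orientation: [0.001, 0.749, 0.662, -0.004]
wrist_force: [-0.5, -1.6, 3.1]
grip_width: -0.002
grip_force: 1.3
```

Call:
{"name": "move_arm", "arguments": {"commands": [[0,0,0,0,0,-0.04,-1],[0,0,0,0,0,0,-1]]}}

```text
t: 25.12
tcp_pos: [0.5749, 0.0043, 0.3028]
orientation: [0.0, 0.749, 0.663, -0.004]
wrist_force: [1.3, -0.3, -1.0]
grip_width: 0.001
grip_force: 0.0
```

Run:
```python
from h import *
st()
```

```text
t 25.125 tcp [0.5749 0.0043 0.3028] tipbox [-101.1527   12.1691  129.7989] z_box [-0.0067  0.0055 -1.    ] y_box [ 0.008  -0.9999 -0.0055] F_box [-0.1635 -1.2895 -0.9824] grip 0.0012221911108018346 0.0
q [ 0.3173  0.3    -0.4764  1.7532  0.1558  1.1319 -0.3306]
```

Call:
{"name": "move_arm", "arguments": {"commands": [[0,0,0,0,0,-0.03,-1],[0,0,0,0,0,0,-1]]}}

```text
t: 25.38
tcp_pos: [0.575, 0.0042, 0.3001]
orientation: [0.0, 0.749, 0.662, -0.004]
wrist_force: [0.9, -0.3, -0.5]
grip_width: 0.004
grip_force: 0.0
```

Call:
{"name": "move_arm", "arguments": {"commands": [[0,0,0,0,0,-0.02,-1],[0,0,0,0,0,0,-1]]}}

```text
t: 25.62
tcp_pos: [0.5751, 0.0042, 0.2995]
orientation: [0.001, 0.749, 0.662, -0.004]
wrist_force: [-4.1, 0.2, 8.5]
grip_width: -0.0
grip_force: 4.5
```

Run:
```python
from h import *
st()
```

```text
t 25.625 tcp [0.5751 0.0042 0.2995] tipbox [-101.3423   11.5989  126.5276] z_box [-0.0072  0.0038 -1.    ] y_box [ 0.0077 -0.9999 -0.0039] F_box [-0.3655  4.0554  8.482 ] grip -3.1638173114211094e-05 4.463212114060298
q [ 0.3166  0.3032 -0.4757  1.7566  0.1587  1.1244 -0.3329]
```

Call:
{"name": "move_arm", "arguments": {"commands": [[0,0,0,0,0,-0.015,-1],[0,0,0,0,0,0,-1]]}}

```text
t: 25.88
tcp_pos: [0.5752, 0.0043, 0.2994]
orientation: [0.001, 0.749, 0.662, -0.004]
wrist_force: [-8.3, -0.6, 21.1]
grip_width: 0.003
grip_force: 10.5
```

Call:
{"name": "move_arm", "arguments": {"commands": [[0,0,0,0,0,0.08,-1],[0,0,0,0,0,0.3,-1],[0,0,0,-0.12,0.18,0.35,-1],[0,0,0,-0.13,0.19,0.35,-1],[0,0,0,0,0,0,-1],[0,0,0,0,0,0,-1]]}}

```text
t: 26.62
tcp_pos: [0.5501, 0.0406, 0.4046]
orientation: [0.001, 0.749, 0.662, -0.004]
wrist_force: [-0.3, -0.3, -0.2]
grip_width: 0.002
grip_force: 0.0
```

Run:
```python
from h import *
st()
i,p=snap("wrist","w12"); j,p2=load("w2"); print(i["world_from_camera"][:3,3],j["world_from_camera"][:3,3])
# warp w12 onto w2 via lid-top plane homography
W=lambda P:O+B@np.array(P)/1000
P=[W([x,y,126]) for x in(-118,60) for y in(-120,120)]
H,_=cv2.findHomography(proj(i,P),proj(j,P))
q=cv2.warpPerspective(p,H,(640,400))
def best(a,b,x0,y0,x1,y1,m=8):
    r=cv2.matchTemplate(cv2.cvtColor(a[y0-m:y1+m,x0-m:x1+m],6),cv2.cvtColor(b[y0:y1,x0:x1],6),cv2.TM_CCOEFF_NORMED)
    _,v,_,l=cv2.minMaxLoc(r); return v,l[0]-m,l[1]-m
print("catch",best(q,p2,345,180,380,214))
print("left front lid corner",best(q,p2,210,205,260,262)," right",best(q,p2,470,205,525,262))
print("left mid",best(q,p2,195,60,235,130), "foot(moved)",best(q,p2,280,130,320,170))
s,a=snap("side","s12"); _,b=None,cv2.imread("pics/side0.png")
for n,pt in dict(lipL=[-118,-144,126],lipR=[-118,144,126],hing=[104,144,126]).items():
    u,v=proj(s,[W(pt)])[0].astype(int); print(n,(u,v),best(a,b,u-12,v-12,u+12,v+12,6))
t,a=snap("top","t12"); b=cv2.imread("pics/top0.png")
for n,(u,v) in dict(brush=(241,140),jar=(178,202),bowl=(175,142),bottle=(169,173),spat=(303,180),ca=(383,201),cb=(383,220),lidlip=(282,160)).items():
    print(n,best(a,b,u-12,v-12,u+12,v+12,5))
```

```text
t 26.625 tcp [0.5501 0.0406 0.4046] tipbox [-68.5501  41.2129 231.6342] z_box [-0.0075  0.0043 -1.    ] y_box [ 0.0073 -0.9999 -0.0044] F_box [-0.3116  0.282  -0.2066] grip 0.002465926814220928 0.0
q [ 0.3001  0.1739 -0.511   1.6826  0.0934  1.3147 -0.3518]
[0.5593 0.1136 0.3737] [0.5597 0.1146 0.374 ]
catch (0.9936928749084473, 0, 0)
left front lid corner (0.9966738820075989, 0, 0)  right (0.9980612993240356, 0, 0)
left mid (0.9850232601165771, 0, 0) foot(moved) (0.10559895634651184, 3, 8)
lipL (np.int64(234), np.int64(178)) (0.9991678595542908, 0, 0)
lipR (np.int64(307), np.int64(214)) (0.9988033771514893, 0, 0)
hing (np.int64(255), np.int64(265)) (0.9984644055366516, 0, 0)
brush (0.09034375846385956, -5, -5)
jar (0.9951326251029968, 0, 0)
bowl (0.6305376887321472, 0, 0)
bottle (0.9913089275360107, 0, 0)
spat (0.9960932731628418, 0, 0)
ca (0.9912132620811462, 0, 0)
cb (0.9909953474998474, 0, 0)
lidlip (0.3862352967262268, 3, -5)
```

```bash
python3 -c "
from cell import ticket
print(ticket.close_job())"
```

```text
the job is handed in; nothing more can be done
None
```

The job is handed in at about 26.6 s of the 72 s allowed: the casting stands upright on the middle-sized tray. The lid is shut with the catch back in its rest position, matched against the pictures from before it was opened. The other things I could check had not moved, but the arm hid the brush and partly the bowl from the overhead camera at the end, so those two were not confirmed.

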